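Load a coupling nut into the cross-drilling jig

TASK

Load the long brass coupling nut into the drilling jig. Pull up the red spring plunger and twist it clockwise into its rest notch so that it stays up by itself; the nut stands upright in the wooden block but must go in crosswise, so lay it on its side on the bench, let go and take it again another way, then drop it crosswise into the hopper so that it tumbles down the chute and lies flat along the nest under the bridge while the plunger is still parked. Finally turn the plunger back and let it down so that its pin clamps the nut, leaving the two steel nuts in the block and the jar and the carton of screws where they are.

Things in the scene. Friction and masses are not known exactly. Their poses are not given: they have to be found in the camera images.
- drill_jig: Cross-drilling jig, fixed to the bench: dark base plate 155 x 108 x 10 mm (x from -55 to +100 mm), blue upright and bridge in front, aluminium chute and hopper behind. Origin on the bench under the middle of the nest; x points up the chute, y across it (along the nest), z up. A nut let go crosswise in the hopper tumbles down by itself; endways or upright it sticks.
- nest_seat (a point): Where the middle of a properly lying nut belongs: middle of the nest, 9.5 mm above its floor (jig frame 0, 0, 29.5 mm); axes as the jig's. The nest is a well 26 mm wide in x, 60 mm long in y, floor at z = 20 mm, with a vertical wall in front (-x).
- bridge_top (a point): Middle of the top of the blue bridge over the nest (jig frame -5, 0, 80 mm; axes as the jig's). The bridge is 36 mm in x, 72 mm in y, 10 mm thick. It carries a low drill bushing (y = +21 mm in the jig frame) and the plunger with its collar (x = -4, y = -12 mm).
- hopper (a point): Point on the chute floor in the middle of the hopper (jig frame 55, 0, 72 mm; axes as the jig's). The floor slopes at 45 degrees from the nest's lip (x 13, z 30) to x 85, z 102, between walls 60 mm apart; above x = 45 the sides flare to 118 mm apart, tops at z = 125; back plate up to x 103, z 145. Fingers at the nut's two ends clear the flares with tips 38 mm above this point.
- knob_grip (a point): Middle of the grip band of the round red fluted plunger knob, 31 mm across, on its upright axis: 119 mm above the bench when down. Band from 6 mm below to 9 mm above, top of the knob 11 mm above. Below it a steel collar 27 mm across, its top 17 mm below this point when down. A white line on top shows the twist (along the jig's x when home). Rises and turns with the knob.
- plunger (a joint): Lift of the spring plunger, m: 0 fully down (nest empty; tip of the 9 mm pin 15 mm above the nest floor, so no nut can enter), about 0.004 with the pin on a nut lying in the nest, 0.015 parked in the notch, 0.023 upper end. The spring pulls down with 6 N at 0, 13 N at the top. To turn past the wall between slot and notch it must be lifted more than 0.018.
- plunger_knob (a joint): Twist of the knob, rad, clockwise seen from above: 0 home (cross-pin over its slot, plunger free to go down), rest notch at 1.31 (from about 1.1; end stop 1.5). The notch is 3 mm deep: let down there, the plunger stays up. To release it, lift, turn back to 0 and let down.
- brass_nut: Long hexagonal brass coupling nut, 19 mm across flats (22 mm across corners), 50 mm long, 85 g; z along its axis, origin at the middle of the end on which it stands at first. A corner edge lies on its x axis; two flats face its +y and -y (and every 60 degrees from there). It stands in one of the block's three holes, 28 mm of it above the block.
- brass_nut_mid (a point): Middle of the brass nut, on its axis; axes as the nut's.
- nut_block: Wooden storage block, fixed, 62 x 160 x 38 mm high, long side along its y, origin under its middle. Three upright 25 mm holes, 22 mm deep, at y = -50, 0 and +50 mm, each with a nut standing in it.
- steel_nut_a: Grey steel coupling nut of the same size and axes as the brass one, standing in another hole; stays there.
- steel_nut_b: The other grey steel coupling nut; stays there.
- screw_jar: Clear jar of screws with red lid, 66 mm across, 90 mm high; origin under its middle. Leave alone.
- screw_box: Small brown carton of screws with yellow label, 51 x 70 x 56 mm high; origin under its middle. Leave alone.
There are look-alikes about, which are no part of the job. Of the things shaped like the brass_nut, the brass one is meant.

How it is judged (in metres and radians):
On the way, in this order (a step that is already met when the one before it is completed fails the run):
1. the brass nut lies on its side on the bench, let go (angle between brass_nut's own z axis and vertical between 1.45 and 1.7 rad and height (world z) of brass_nut_mid below 0.016 m and contact force between the fingers and brass_nut below 0.1 N and linear speed of brass_nut below 0.05 m/s), for 0.2 s.
2. the brass nut lies along the nest, let go, while the plunger is parked in its rest notch (distance between brass_nut_mid and nest_seat below 0.008 m and angle between the z axis of brass_nut and the y axis of drill_jig, either way round below 0.12 rad and value of joint plunger above 0.012 m and value of joint plunger_knob above 0.95 rad and contact force between the fingers and brass_nut below 0.1 N and linear speed of brass_nut below 0.05 m/s), for 0.2 s.
At the end, for the whole second after the job is handed in: The brass nut lies at rest along the nest (its middle within 8 mm of nest_seat, its axis within 0.12 rad of the nest's) and the plunger is turned back (twist under 0.35 rad) and let down with its pin on the nut (lift between 2 and 7 mm) (distance between brass_nut_mid and nest_seat below 0.008 m and angle between the z axis of brass_nut and the y axis of drill_jig, either way round below 0.12 rad and value of joint plunger between 0.002 and 0.007 m and value of joint plunger_knob below 0.35 rad and linear speed of brass_nut below 0.02 m/s); the robot touches nothing.
It fails at once if a steel nut is taken out of the block or shifted by more than 20 mm (distance of steel_nut_a from where it was at the start of the episode above 0.02 m).
It fails at once if the other steel nut is taken out of the block or shifted by more than 20 mm (distance of steel_nut_b from where it was at the start of the episode above 0.02 m).
It fails at once if the jar of screws is knocked over or shifted by more than 30 mm (distance of screw_jar from where it was at the start of the episode above 0.03 m or angle between screw_jar's own z axis and vertical above 0.35 rad).
It fails at once if the carton of screws is knocked over or shifted by more than 30 mm (distance of screw_box from where it was at the start of the episode above 0.03 m or angle between screw_box's own z axis and vertical above 0.35 rad).
It also fails if it takes over 72 s, if anything falls off the work surface, if the arm or the gripper's body presses on something with over 40 N, if the wrist force passes 120 N, or if a joint passes its speed limit or range.

ROBOT

A 6-joint arm with a two-finger parallel gripper is mounted at the origin on the work surface; the furniture and walls round the work are solid. World frame = base frame: x ahead of the robot, y to its left, z up, the work surface at z = 0. Lengths are in m, angles in degrees, forces in N, time in s.
With the tool pointing down it reaches from about 0.4 to 0.825 m from the base axis. Payload 7 kg.
Tool frame: the origin (TCP) lies at the very end of the fingers, on their centre line; the grasp point (between the pads) lies 19 mm behind it; z points along the fingers, y is the line along which they close (so a half turn about z gives the same grasp; the last joint's range is limited). The gripper opens to 88 mm and grips with 3 to 60 N. Pads are 19 mm wide; open, the fingers measure 130 mm over their backs; the gripper's body (78 mm by 193 mm) begins 47 mm behind the grasp point.
Start: joints at [85.548, 20.546, 0.682, 0, -70.136, -16.507], TCP at [0.241, 0.63, 0.227] pointing down, gripper open.
Joint ranges: [-176.03, 176.03], [-82.01, 121.73], [-58.28, 71.71], [-173.87, 95.51], [-174.79, -0.11], [-173.66, 173.66]. Speed limits (degrees/s): [136.94, 136.94, 172.46, 180, 180, 180].

INTERFACE

Orientations are given as [roll, pitch, yaw] about the fixed x, y, z axes, in that order (R = Rz(yaw) Ry(pitch) Rx(roll)).
In Python, from plant import r gives the robot as it stands. The module is installed in compiled form; this text tells all that it offers.
- The arm moves only by the tool jog_arm, never from a script. Its arguments are lists of equal length, an entry for each row: "travel": the shift along the tool's x, y, z each as a share of 50 cm, from -1 to 1, a list of three; "dr": the turn, a rotation vector about the tool's x, y, z each as a share of 360 degrees, from -1 to 1, a list of three; "claw": the opening, from 0 (shut) to 1 (fully open). A call has exactly 10 rows; each row is the pose to reach, as a shift and turn from the pose commanded when the call began, along the tool's axes at that moment, turning the shorter way round; what a row does not reach only later rows make up. A row lasts 1/8 s, in which the tool goes at most 62.5 mm and 10.7 degrees, less where a joint would pass 70% of its speed; a pose out of reach is approached as far as the arm can. A call with a number of a shift or a turn outside -1 to 1 is refused whole. A call with a gripper value outside its range is refused whole. The fingers move at their own pace and stop on an object; "newtons" is the grip in N (left out, the last holds). Time passes only in rows, so rows that repeat a pose let the fingers close, or fill a call up. It gives the time, the measured TCP pose, the force, the opening and the grip force at its end, in the units of the state.
- r.get_state(): the state, without advancing time (a new reading comes with each control period).
- r.capture(name): name is "scene" or "top" or "wrist"; returns a dict with "pixels" (420x560x3 uint8, red, green, blue), "range_z" (420x560 float32, m along the optical axis (not along the pixel's ray), 0 where there is no reading), "fx", "fy", "cx", "cy" (pixels), "position" and "attitude" of the camera in the world; the wrist camera has in their place "hand_eye" (4x4, takes a point from camera to tool coordinates, whose origin is the TCP and whose axes are the flange's). Camera axes: x right, y up, looking along -z (the intrinsics and any distortion apply to the point x, -y, -z); pixel columns grow to the right and rows downward; lengths in m; the calibration is good to about 2 mm. A picture is of the moment at which its call begins: read the wrist's pose just before it.
- r.close_job(): hands the job in; it is judged then, once.
Trained networks look in the newest picture that a camera, given by its name, has taken for a name from the list of things; names that differ only in an ending like _2 or _b are one class to them, and where a whole thing is asked for, a point or a joint stands for the part that bears it (a point fixed in the world has none). Each returns a list of dicts, best first, with "conf" (0 to 1); they miss things now and then, are a little off and sometimes report something else, mostly with a low value. They report only what shows in the picture. A call takes as long as a camera call. They do not tell look-alikes from the thing itself.
- r.boxes_of(name, camera): "extent" ([left, top, right, bottom] in pixels, round what is visible of it).
- r.regions_of(name, camera): "pixels" (420x560 bool, what is visible of it) and "extent" ([left, top, right, bottom] in pixels, round what is visible of it).
- r.tip_of(name, camera): "at" ([column, row] in pixels: a listed point, or the origin of a listed thing).
The state is a dict: "time_s": time; "joints": joint angles; "qd": joint speeds; "joint_torque": joint torques, N m; "tcp_pos": TCP position; "eef_rot": TCP orientation; "contact_force": force on the tool from outside, world axes, zero at the start; "moment": the same for the moment, N m; "gripper_width": finger opening in m; "gripper_force": force on a finger pad.
Only numpy, scipy, OpenCV 4.12 (cv2) and the standard library are available. Lean on these libraries where they do the work, as an engineer would, in place of code of your own. Each camera call takes 0.05 s, during which the arm holds its last target. There are 200 camera calls.

## Working session

There is one attempt and no reset: what is moved stays moved. The work goes in short steps, Python scripts to look and compute and a tool call to move; the robot and the scene stay as the last step left them, time stands still between calls to the robot, and variables do not carry over. Pictures are saved under pics/ and viewed, at most 10 in all, crops included, and the job is handed in when it is done.

Besides the shell and the picture viewer there is one more tool, called after ">>>" as name(argument=value, ...) on one line, values as JSON. jog_arm: Moves the arm, as the interface text tells. Its arguments: {"type":"object","properties":{"travel":{"type":"array"},"dr":{"type":"array"},"claw":{"type":"array"},"newtons":{"type":"number"}},"required":["travel","dr","claw"]}

```bash
mkdir -p pics
cat > h.py <<'E'
import numpy as np, cv2
from scipy.spatial.transform import Rotation as R
from plant import r
def rot(a):
    a=np.array(a,float)
    if a.shape==(3,3): return a
    if a.shape==(4,): return R.from_quat(a).as_matrix()
    return R.from_euler('xyz',a,degrees=True).as_matrix()
def camT(c,s=None):
    T=np.eye(4)
    if 'hand_eye' in c:
        W=np.eye(4);W[:3,:3]=rot(s['eef_rot']);W[:3,3]=s['tcp_pos'];return W@np.array(c['hand_eye'])
    T[:3,:3]=rot(c['attitude']);T[:3,3]=c['position'];return T
def cloud(c,T):
    z=c['range_z'];v,u=np.mgrid[:z.shape[0],:z.shape[1]]
    p=np.stack([(u-c['cx'])/c['fx']*z,-(v-c['cy'])/c['fy']*z,-z],-1)
    p=p@T[:3,:3].T+T[:3,3]; p[z==0]=np.nan; return p
def ray(c,T,uv):
    d=np.array([(uv[0]-c['cx'])/c['fx'],-(uv[1]-c['cy'])/c['fy'],-1.]);return T[:3,3],T[:3,:3]@d
def atz(c,T,uv,z):
    o,d=ray(c,T,uv);return o+d*(z-o[2])/d[2]
def save(c,n): cv2.imwrite('pics/'+n,c['pixels'][:,:,::-1])
E
python3 - <<'E'
from h import *
s=r.get_state();print({k:np.round(v,3) for k,v in s.items()})
for n in ['scene','top']:
    c=r.capture(n);save(c,n+'.png');print(n,c['fx'],c['cx'],c['position'],c['attitude'],[k for k in c])
    T=camT(c)
    P=cloud(c,T)
    for o in ['drill_jig','nut_block','brass_nut','screw_jar','screw_box','plunger_knob']:
        for b in r.regions_of(o,n)[:4]:
            m=b['pixels'];print(o,round(b['conf'],2),np.round(b['extent']),np.round(np.nanmedian(P[m],0),3))
    for o in ['drill_jig','nut_block','nest_seat','bridge_top','hopper','knob_grip','brass_nut_mid','steel_nut_a']:
        for b in r.tip_of(o,n)[:3]: print(o,round(b['conf'],2),np.round(b['at'],1))
a=cv2.imread('pics/scene.png');b=cv2.imread('pics/top.png')
cv2.imwrite('pics/a.png',cv2.resize(np.vstack([a,b]),None,fx=.714,fy=.714))
E
```

```text
{'time_s': np.float64(0.0), 'joints': array([ 8.5548e+01,  2.0590e+01,  6.3400e-01, -2.1000e-02, -7.0136e+01,
       -1.6505e+01]), 'qd': array([-0.032,  0.027,  0.051, -0.026, -0.084, -0.047]), 'joint_torque': array([-2.0000e-03, -5.8272e+01,  2.9306e+01,  6.9970e+00,  7.0000e-03,
       -0.0000e+00]), 'tcp_pos': array([0.241, 0.63 , 0.226]), 'eef_rot': array([ 1.79906e+02, -8.00000e-03, -2.09640e+01]), 'contact_force': array([-0.658, -0.876, -0.332]), 'moment': array([0.031, 0.071, 0.035]), 'gripper_force': np.float64(0.0), 'gripper_width': np.float64(0.088)}
scene 461.6792121348257 276.39891270556836 [-0.03795202 -0.32721851  0.68687584] [ 45.7681874    0.94703948 -62.95069534] ['pixels', 'range_z', 'fx', 'fy', 'cx', 'cy', 'position', 'attitude']
drill_jig 0.78 [358. 174. 461. 299.] [ 0.578 -0.282  0.08 ]
drill_jig 0.64 [406. 213. 423. 244.] [ 0.541 -0.28   0.129]
drill_jig 0.51 [194. 182. 271. 232.] [0.519 0.067 0.038]
nut_block 0.63 [191. 181. 273. 234.] [0.52  0.067 0.038]
brass_nut 0.61 [210. 178. 220. 196.] [0.541 0.129 0.056]
brass_nut 0.58 [233. 161. 246. 186.] [0.628 0.12 
[... 781 characters left out ...]
6. 188. 262. 224.] [0.534 0.08  0.037]
brass_nut 0.47 [198. 198. 207. 205.] [0.542 0.13  0.064]
screw_jar 0.82 [285. 126. 312. 163.] [ 0.663 -0.076  0.088]
screw_box 0.67 [277. 263. 311. 299.] [ 0.373 -0.069  0.055]
plunger_knob 0.68 [390. 186. 408. 203.] [ 0.547 -0.278  0.128]
drill_jig 0.88 [380.3 203.4]
nut_block 0.58 [225.1 207.9]
nest_seat 0.89 [382.6 197.9]
bridge_top 0.97 [388.5 198.5]
bridge_top 0.28 [223.8 208.3]
bridge_top 0.16 [392.  164.1]
hopper 0.59 [387.4 168. ]
knob_grip 0.65 [397.7 195.9]
brass_nut_mid 0.69 [207.1 165. ]
brass_nut_mid 0.61 [197.6 198.3]
brass_nut_mid 0.34 [291.8 281.5]
steel_nut_a 0.63 [382.9 203.1]
steel_nut_a 0.51 [226. 205.]
steel_nut_a 0.49 [244.4 206.9]
```

View pics/a.png

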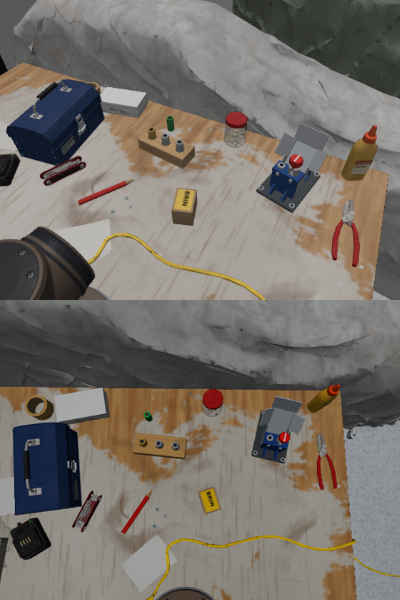

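Run:
```python
from h import *
import math
C={n:r.capture(n) for n in ['scene','top']}
T={n:camT(C[n]) for n in C}
def tri(o,i=0,j=0):
    a=r.tip_of(o,'scene')[i]['at'];b=r.tip_of(o,'top')[j]['at']
    (o1,d1),(o2,d2)=ray(C['scene'],T['scene'],a),ray(C['top'],T['top'],b)
    s=np.linalg.lstsq(np.c_[d1,-d2],o2-o1,rcond=None)[0]
    p,q=o1+s[0]*d1,o2+s[1]*d2;return (p+q)/2,np.linalg.norm(p-q)
for o in ['nest_seat','bridge_top','hopper','knob_grip','drill_jig','nut_block']:
    print(o,*[np.round(x,4) for x in tri(o)])
P=cloud(C['top'],T['top'])
m=r.regions_of('drill_jig','top')[0]['pixels']; k=m&(abs(P[...,2]-.08)<.003)
print('bridge top rect',cv2.minAreaRect(P[k][:,:2].astype(np.float32)),k.sum())
reg=(P[...,0]>.47)&(P[...,0]<.6)&(P[...,1]>-.04)&(P[...,1]<.18)
k=reg&(abs(P[...,2]-.038)<.004);print('block',cv2.minAreaRect(P[k][:,:2].astype(np.float32)))
k=reg&(abs(P[...,2]-.066)<.006)
n,l=cv2.connectedComponents(k.astype(np.uint8))
for i in range(1,n):
    if (l==i).sum()>8: print('nut top',np.round(np.nanmean(P[l==i],0),4),(l==i).sum(),C['top']['pixels'][l==i].mean(0).round())
```

```text
nest_seat [ 0.5508 -0.2743  0.0401] 0.006
bridge_top [ 0.5447 -0.2702  0.0906] 0.0001
hopper [ 0.6111 -0.279   0.072 ] 0.0029
knob_grip [ 0.5427 -0.2783  0.124 ] 0.0001
drill_jig [ 0.3844 -0.1723  0.1765] 0.2257
nut_block [ 5.446e-01  8.710e-02 -1.000e-04] 0.0003
bridge top rect ((0.5787503719329834, -0.2755469083786011), (0.10452476888895035, 0.09599027037620544), 74.57184600830078) 505
block ((0.5410650968551636, 0.08371824026107788), (0.16037972271442413, 0.06263725459575653), 84.18516540527344)
nut top [0.5455 0.1325 0.0651] 70 [91. 72. 28.]
nut top [0.5406 0.0833 0.0653] 70 [82. 84. 88.]
nut top [0.5354 0.0337 0.0649] 71 [79. 82. 85.]
```

The scene view (upper half) shows the block with the brass nut leftmost at about (152,133), the two steel nuts beside it, the jig with its red knob at (297,160), and jar and carton in between. In the top view (lower half) the brass nut is at about (144,443). First I'll go above the block for a wrist look.

```bash
cat >> h.py <<'E'
def go(pos,rpy=None,Rm=None,s=None):
    s=s or r.get_state();A=rot(s['eef_rot']);B=A if rpy is None and Rm is None else (Rm if Rm is not None else rot(rpy))
    t=A.T@(np.array(pos)-np.array(s['tcp_pos']))/.5
    d=R.from_matrix(A.T@B).as_rotvec(degrees=True)/360
    print('travel',np.round(t,4).tolist(),'dr',np.round(d,4).tolist(),'rows',max(np.linalg.norm(t)*.5/.0625,np.linalg.norm(d)*360/10.7).round(1))
E
python3 - <<'E'
from h import *
s=r.get_state();c=r.capture('wrist');print(np.round(c['hand_eye'],3),c['fx'])
go([0.49,0.11,0.26],[180,0,-6])
E
```

```text
[[-0.001  0.966  0.258  0.069]
 [ 1.     0.001  0.     0.   ]
 [ 0.     0.258 -0.966 -0.159]
 [ 0.     0.     0.     1.   ]] 316.80251580363375
travel [0.8364, 0.794, -0.0669] dr [-0.0, -0.0, -0.0415] rows 9.2
```

>>> jog_arm(travel=[[0.836,0.794,-0.067],[0.836,0.794,-0.067],[0.836,0.794,-0.067],[0.836,0.794,-0.067],[0.836,0.794,-0.067],[0.836,0.794,-0.067],[0.836,0.794,-0.067],[0.836,0.794,-0.067],[0.836,0.794,-0.067],[0.836,0.794,-0.067]], dr=[[0,0,-0.0415],[0,0,-0.0415],[0,0,-0.0415],[0,0,-0.0415],[0,0,-0.0415],[0,0,-0.0415],[0,0,-0.0415],[0,0,-0.0415],[0,0,-0.0415],[0,0,-0.0415]], claw=[1,1,1,1,1,1,1,1,1,1])

```text
time_s: 3.55
tcp_pos: [0.4907, 0.1072, 0.2605]
eef_rot: [-180.0, -0.0, -6.2]
contact_force: [0.1, 0.4, -0.2]
gripper_width: 0.0876
gripper_force: 0.0
```

Run:
```python
from h import *
s=r.get_state();print(s['tcp_pos'],s['eef_rot'],np.round(s['joints'],1),np.round(s['qd'],1))
c=r.capture('wrist');save(c,'w1.png');T=camT(c,s);P=cloud(c,T)
np.savez('w1.npz',P=P,px=c['pixels'])
k=abs(P[...,2]-.066)<.006
n,l=cv2.connectedComponents(k.astype(np.uint8))
for i in range(1,n):
    if (l==i).sum()>60:
        q=P[l==i];hull=cv2.convexHull(q[:,:2].astype(np.float32));print(np.round(np.nanmedian(q,0),4),(l==i).sum(),cv2.minAreaRect(hull),c['pixels'][l==i].mean(0).round())
for b in r.regions_of('brass_nut','wrist'): print(b['conf'],b['extent'])
for b in r.tip_of('brass_nut_mid','wrist'): print(b['conf'],b['at'],atz(c,T,b['at'],.041))
go([0.53,-0.27,0.26],[180,0,-6])
```

```text
[0.49067121 0.10715468 0.26045127] [-1.79996123e+02 -3.05075826e-02 -6.22698312e+00] [ 34.8   2.8 -17.6   0.  -69.6  49. ] [-11.6   2.4   3.   -0.5  -0.6  12. ]
[ 0.6485 -0.0601  0.0662] 499 ((0.6504120230674744, -0.06906169652938843), (0.05653462931513786, 0.016192510724067688), 71.05870056152344) [116. 113. 105.]
[0.518  0.3436 0.0639] 505 ((0.523655891418457, 0.3421446979045868), (0.12969402968883514, 0.010918848216533661), 9.434627532958984) [36. 42. 52.]
[0.5458 0.1343 0.0671] 274 ((0.5455006957054138, 0.13445672392845154), (0.020551243796944618, 0.019149234518408775), 1.1741162538528442) [110.  94.  58.]
[0.5408 0.085  0.0672] 268 ((0.5399826765060425, 0.08504272997379303), (0.018658004701137543, 0.020480765029788017), 83.7470703125) [103. 103. 102.]
[0.5357 0.0357 0.0671] 284 ((0.535591721534729, 0.035192809998989105), (0.018863581120967865, 0.020456168800592422), 80.57427215576172) [102. 102. 101.]
0.84 [239.2, 133.8, 256.8, 154.0]
0.73 [239.4, 48.9, 258.3, 74.9]
0.85 [248.8, 61.0] [0.63342148 0.12409366 0.041     ]
0.78 [250.4, 141.8] [0.54732709 0.13376941 0.041     ]
travel [0.1607, 0.7465, -0.0001] dr [-0.0, 0.0, -0.0003] rows 6.1
```

>>> jog_arm(travel=[[0.16,0.746,0],[0.16,0.746,0],[0.16,0.746,0],[0.16,0.746,0],[0.16,0.746,0],[0.16,0.746,0],[0.16,0.746,0],[0.16,0.746,0],[0.16,0.746,0],[0.16,0.746,0]], dr=[[0,0,0],[0,0,0],[0,0,0],[0,0,0],[0,0,0],[0,0,0],[0,0,0],[0,0,0],[0,0,0],[0,0,0]], claw=[1,1,1,1,1,1,1,1,1,1])

```text
time_s: 4.95
tcp_pos: [0.5306, -0.2677, 0.2605]
eef_rot: [-180.0, -0.0, -5.9]
contact_force: [0.3, 0.3, -0.9]
gripper_width: 0.0872
gripper_force: 0.0
```

Run:
```python
from h import *
s=r.get_state();print(s['tcp_pos'],s['eef_rot'],np.round(s['joints'],1),np.abs(s['qd']).max())
c=r.capture('wrist');save(c,'w2.png');T=camT(c,s);P=cloud(c,T)
for n,z in [('nest_seat',.0295),('bridge_top',.08),('hopper',.072),('knob_grip',.119)]:
    for b in r.tip_of(n,'wrist')[:1]: print(n,round(b['conf'],2),np.round(b['at']),np.round(atz(c,T,b['at'],z),4))
px=c['pixels'].astype(int)
red=(px[...,0]>110)&(px[...,1]<70)&(px[...,2]<70)&(abs(P[...,2]-.129)<.006)
kt=(abs(P[...,2]-.130)<.004)&(abs(P[...,0]-.545)<.03)&(abs(P[...,1]+.278)<.03)
for m in (red,kt): print('knob',m.sum(),np.round(np.nanmedian(P[m],0),4),cv2.minEnclosingCircle(P[m][:,:2].astype(np.float32)) if m.any() else 0)
wh=kt&(px.min(-1)>130); 
if wh.sum()>5: print('line',wh.sum(),cv2.fitLine(P[wh][:,:2].astype(np.float32),cv2.DIST_L2,0,.01,.01).ravel())
br=(abs(P[...,2]-.08)<.0025)&(px[...,2]>px[...,0]+25)&(P[...,0]<.6)
print('bridge',br.sum(),cv2.minAreaRect(P[br][:,:2].astype(np.float32)))
bp=(abs(P[...,2]-.010)<.003)&(abs(P[...,0]-.57)<.12)&(abs(P[...,1]+.27)<.09)
print('base',bp.sum(),cv2.minAreaRect(P[bp][:,:2].astype(np.float32)))
```

```text
[ 0.53058889 -0.26774546  0.26048093] [-1.79995410e+02 -3.84705308e-02 -5.89380543e+00] [ -8.   11.8  -6.9  -0.  -71.2  92.1] 0.42399513922685295
nest_seat 0.75 [278. 164.] [ 0.5565 -0.2694  0.0295]
bridge_top 0.82 [276. 173.] [ 0.5527 -0.2676  0.08  ]
hopper 0.64 [287. 118.] [ 0.6087 -0.2855  0.072 ]
knob_grip 0.84 [288. 182.] [ 0.5485 -0.2794  0.119 ]
knob 654 [ 0.5503 -0.2777  0.1302] ((0.5491953492164612, -0.279000848531723), 0.01602036878466606)
knob 837 [ 0.5498 -0.2788  0.1304] ((0.549133837223053, -0.2788081765174866), 0.01595156081020832)
line 110 [ 0.9730004 -0.2308033  0.5491807 -0.2788514]
bridge 1054 ((0.5504587292671204, -0.26689276099205017), (0.0719946101307869, 0.036026522517204285), 76.5263442993164)
base 1622 ((0.5767748951911926, -0.2731930613517761), (0.10805828124284744, 0.15381239354610443), 76.59008026123047)
```

View pics/w2.png

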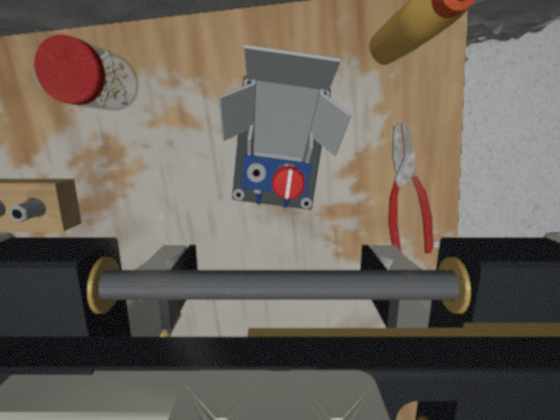

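The wrist view shows the jig with the chute pointing up the picture, the red knob at (288,182) with its white line along the chute, and the bushing at (257,173). Bridge and base plate both give the jig's yaw as -13.4° and its origin as about (0.555, -0.268).

Run:
```python
from h import *
go([0.549,-0.2788,0.18],[180,0,24]);go([0.549,-0.2788,0.106],[180,0,24])
```

```text
travel [0.0391, 0.0159, 0.1606] dr [0.0, -0.0001, -0.0833] rows 2.8
travel [0.0391, 0.0159, 0.3086] dr [0.0, -0.0001, -0.0833] rows 2.8
```

>>> jog_arm(travel=[[0.039,0.016,0.16],[0.039,0.016,0.16],[0.039,0.016,0.16],[0.039,0.016,0.16],[0.039,0.016,0.18],[0.039,0.016,0.25],[0.039,0.016,0.3086],[0.039,0.016,0.3086],[0.039,0.016,0.3086],[0.039,0.016,0.3086]], dr=[[0,0,-0.0833],[0,0,-0.0833],[0,0,-0.0833],[0,0,-0.0833],[0,0,-0.0833],[0,0,-0.0833],[0,0,-0.0833],[0,0,-0.0833],[0,0,-0.0833],[0,0,-0.0833]], claw=[0.8,0.8,0.8,0.8,0.8,0.8,0.8,0.8,0.2,0], newtons=50)

```text
time_s: 6.45
tcp_pos: [0.5497, -0.2795, 0.1073]
eef_rot: [179.9, -0.1, 24.0]
contact_force: [0.5, -0.4, -0.1]
gripper_width: 0.0554
gripper_force: 0.0
```

>>> jog_arm(travel=[[0,0,0],[0,0,0],[0,0,0],[0,0,0],[0,0,-0.01],[0,0,-0.02],[0,0,-0.03],[0,0,-0.042],[0,0,-0.042],[0,0,-0.042]], dr=[[0,0,0],[0,0,0],[0,0,0],[0,0,0],[0,0,0],[0,0,0],[0,0,0],[0,0,0],[0,0,0],[0,0,0]], claw=[0,0,0,0,0,0,0,0,0,0], newtons=50)

```text
time_s: 7.7
tcp_pos: [0.5487, -0.2791, 0.1264]
eef_rot: [-180.0, 0.0, 24.0]
contact_force: [3.9, 0.1, -12.3]
gripper_width: 0.0285
gripper_force: 50.0
```

>>> jog_arm(travel=[[0,0,0],[0,0,0],[0,0,0],[0,0,0],[0,0,0],[0,0,0],[0,0,0],[0,0,0],[0,0,0],[0,0,0.005]], dr=[[0,0,0.029],[0,0,0.058],[0,0,0.087],[0,0,0.116],[0,0,0.145],[0,0,0.174],[0,0,0.203],[0,0,0.211],[0,0,0.211],[0,0,0.211]], claw=[0,0,0,0,0,0,0,0,0,0])

```text
time_s: 8.95
tcp_pos: [0.5488, -0.2784, 0.1239]
eef_rot: [-180.0, 0.1, -52.0]
contact_force: [3.8, 4.3, -11.7]
gripper_width: 0.029
gripper_force: 50.0
```

>>> jog_arm(travel=[[0,0,0.004],[0,0,0.008],[0,0,0.008],[0,0,0.008],[0,0,0.008],[0,0,0.008],[0,0,-0.05],[0,0,-0.15],[0,0,-0.26],[0,0,-0.26]], dr=[[0,0,0],[0,0,0],[0,0,0],[0,0,0],[0,0,0],[0,0,0],[0,0,0],[0,0,0],[0,0,0],[0,0,0]], claw=[0,0,0,0.6,0.6,0.6,0.6,0.6,0.6,0.6])

```text
time_s: 10.2
tcp_pos: [0.551, -0.2805, 0.2602]
eef_rot: [-179.7, -0.5, -52.0]
contact_force: [0.1, 1.2, -0.8]
gripper_width: 0.0528
gripper_force: 0.0
```

Run:
```python
from h import *
s=r.get_state()
c=r.capture('wrist');save(c,'w3.png');T=camT(c,s);P=cloud(c,T);px=c['pixels'].astype(int)
m=(abs(P[...,0]-.549)<.03)&(abs(P[...,1]+.279)<.03)&(P[...,2]>.115)&(P[...,2]<.16)
print(s['tcp_pos'],m.sum(),np.nanmedian(P[m],0))
w=m&(px.min(-1)>130); print(cv2.fitLine(P[w][:,:2].astype(np.float32),cv2.DIST_L2,0,.01,.01).ravel() if w.sum()>4 else 0)
ct=r.capture('top');P=cloud(ct,camT(ct));m=(abs(P[...,0]-.549)<.02)&(abs(P[...,1]+.279)<.02)&(P[...,2]>.12)&(P[...,2]<.16);print(np.nanmedian(P[m],0))
go([0.545,0.134,0.20],[180,0,-6])
```

```text
[ 0.55098496 -0.28053201  0.26015293] 949 [ 0.55029745 -0.28045938  0.14495582]
[ 0.00770259 -0.9999703   0.5489262  -0.27896142]
[ 0.54673825 -0.28980581  0.14315412]
travel [-0.6564, -0.5029, 0.1099] dr [-0.0001, -0.0002, -0.1278] rows 6.7
```

The plunger is parked: the knob top is at 145 mm (15 mm lift) and the white line is turned about 77°. Next comes the nut.

Run:
```python
from h import *
go([0.5455,0.134,0.18],[180,0,-96])
```

```text
travel [-0.6558, -0.5036, 0.1499] dr [-0.0002, -0.0001, 0.1222] rows 6.7
```

>>> jog_arm(travel=[[-0.656,-0.504,0],[-0.656,-0.504,0],[-0.656,-0.504,0],[-0.656,-0.504,0],[-0.656,-0.504,0.05],[-0.656,-0.504,0.15],[-0.656,-0.504,0.15],[-0.656,-0.504,0.15],[-0.656,-0.504,0.15],[-0.656,-0.504,0.15]], dr=[[0,0,0.1222],[0,0,0.1222],[0,0,0.1222],[0,0,0.1222],[0,0,0.1222],[0,0,0.1222],[0,0,0.1222],[0,0,0.1222],[0,0,0.1222],[0,0,0.1222]], claw=[0.6,0.6,0.6,0.6,0.6,0.6,0.6,0.6,0.6,0.6])

```text
time_s: 11.55
tcp_pos: [0.5455, 0.1335, 0.1794]
eef_rot: [180.0, -0.0, -96.0]
contact_force: [0.4, 0.1, -0.5]
gripper_width: 0.0528
gripper_force: 0.0
```

Run:
```python
from h import *
s=r.get_state();print(s['tcp_pos'],s['eef_rot'],np.abs(s['qd']).max())
c=r.capture('wrist');T=camT(c,s);P=cloud(c,T)
k=(abs(P[...,2]-.066)<.004)&(abs(P[...,0]-.5455)<.02)&(abs(P[...,1]-.134)<.02)
q=P[k][:,:2];print(k.sum(),np.nanmedian(P[k],0),cv2.minEnclosingCircle(q.astype(np.float32)))
ctr=np.array(cv2.minEnclosingCircle(q.astype(np.float32))[0])
# hex support width per angle
for a in range(0,60,5):
    ws=[np.ptp(q@[np.cos(t),np.sin(t)]) for t in np.radians([a,a+60,a+120])];print(a,np.round(np.array(ws)*1000,1),round(np.mean(ws)*1000,2))
ys,xs=np.where(k);u0,v0=int(xs.mean()),int(ys.mean());print(u0,v0)
px=c['pixels'][max(v0-50,0):v0+50,max(u0-65,0):u0+65,::-1];cv2.imwrite('pics/w4.png',cv2.resize(px,None,fx=5,fy=5,interpolation=cv2.INTER_CUBIC))
```

```text
[0.54549591 0.13347661 0.17938984] [ 1.79999612e+02 -2.04703014e-02 -9.60116128e+01] 0.6048056092619533
401 [0.54557265 0.13360136 0.06719596] ((0.5456206202507019, 0.13421492278575897), 0.0108787901699543)
0 [21.6 21.2 21.2] 21.33
5 [21.4 21.1 21.2] 21.23
10 [21.2 20.8 20.9] 20.96
15 [20.7 20.4 20.5] 20.54
20 [20.1 19.8 19.9] 19.95
25 [19.4 19.2 19.2] 19.27
30 [19.  19.2 19. ] 19.08
35 [19.5 19.5 19.7] 19.55
40 [20.1 20.  20.4] 20.14
45 [20.6 20.5 20.9] 20.68
50 [21.  20.9 21.3] 21.06
55 [21.2 21.2 21.5] 21.28
278 209
```

View pics/w4.png

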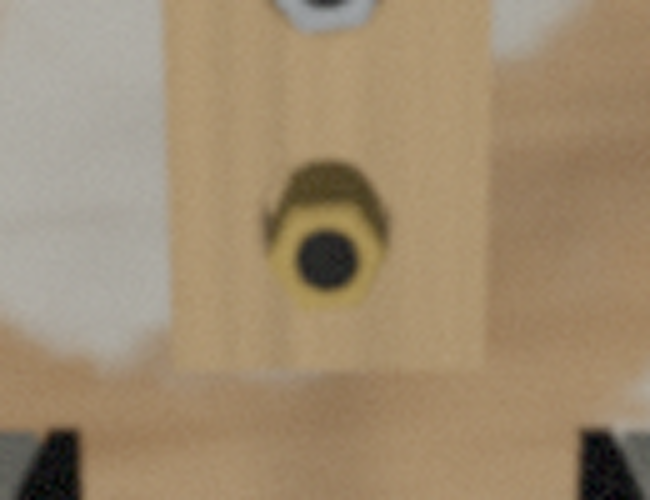

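The crop shows the brass nut at about (325,255) in its hole, with the grey steel neighbour at the top. Its flats face 29°, 89° and 149°, so I'll grip at yaw -61°.

Run:
```python
from h import *
go([0.5456,0.134,0.10],[180,0,-61]);go([0.5456,0.134,0.042],[180,0,-61])
```

```text
travel [-0.0012, 0.0003, 0.1594] dr [-0.0001, 0.0, -0.0973] rows 3.3
travel [-0.0012, 0.0003, 0.2754] dr [-0.0001, 0.0, -0.0973] rows 3.3
```

>>> jog_arm(travel=[[-0.001,0,0.08],[-0.001,0,0.12],[-0.001,0,0.16],[-0.001,0,0.16],[-0.001,0,0.22],[-0.001,0,0.275],[-0.001,0,0.275],[-0.001,0,0.275],[-0.001,0,0.275],[-0.001,0,0.275]], dr=[[0,0,-0.0973],[0,0,-0.0973],[0,0,-0.0973],[0,0,-0.0973],[0,0,-0.0973],[0,0,-0.0973],[0,0,-0.0973],[0,0,-0.0973],[0,0,-0.0973],[0,0,-0.0973]], claw=[0.6,0.6,0.6,0.6,0.6,0.6,0.6,0,0,0], newtons=25)

```text
time_s: 12.85
tcp_pos: [0.5459, 0.1351, 0.0427]
eef_rot: [-179.9, 0.0, -61.0]
contact_force: [-0.4, -0.2, 1.2]
gripper_width: 0.0282
gripper_force: 0.0
```

>>> jog_arm(travel=[[0,0,0],[0,0,0],[0,0,0],[0,0,0],[0,0,-0.05],[0,0,-0.1],[0,0,-0.15],[0,0,-0.2],[0,0,-0.2],[0,0,-0.2]], dr=[[0,0,0],[0,0,0],[0,0,0],[0,0,0],[0,0,0],[0,0,0],[0,0,0],[0,0,0],[0,0,0],[0,0,0]], claw=[0,0,0,0,0,0,0,0,0,0])

```text
time_s: 14.1
tcp_pos: [0.5448, 0.1347, 0.1408]
eef_rot: [179.9, 0.0, -61.0]
contact_force: [-0.2, 0.0, -2.2]
gripper_width: 0.0188
gripper_force: 25.0
```

Run:
```python
from h import *
s=r.get_state();print(s['tcp_pos'],s['eef_rot'])
# nut now at tcp: target above lay spot yaw 0 then tilt 60 forward (tool z toward +x)
go([0.56,-0.108,0.15],[180,0,0])
Rt=R.from_euler('y',-60,degrees=True).as_matrix()@rot([180,0,0]);print(Rt[:,2])
go([0.56,-0.108,0.15],Rm=Rt)
```

```text
[0.5447538  0.13466975 0.1408389 ] [ 1.79930386e+02  2.39348997e-02 -6.09697149e+01]
travel [0.4392, 0.2089, -0.0183] dr [0.0001, 0.0002, -0.1694] rows 5.7
[ 8.66025404e-01 -1.22464680e-16 -5.00000000e-01]
travel [0.4392, 0.2089, -0.0183] dr [0.0885, 0.1502, -0.153] rows 7.8
```

>>> jog_arm(travel=[[0.439,0.209,-0.02],[0.439,0.209,-0.02],[0.439,0.209,-0.02],[0.439,0.209,-0.02],[0.439,0.209,-0.02],[0.439,0.209,-0.02],[0.439,0.209,-0.02],[0.439,0.209,-0.02],[0.439,0.209,-0.02],[0.439,0.209,-0.02]], dr=[[0.0885,0.1502,-0.153],[0.0885,0.1502,-0.153],[0.0885,0.1502,-0.153],[0.0885,0.1502,-0.153],[0.0885,0.1502,-0.153],[0.0885,0.1502,-0.153],[0.0885,0.1502,-0.153],[0.0885,0.1502,-0.153],[0.0885,0.1502,-0.153],[0.0885,0.1502,-0.153]], claw=[0,0,0,0,0,0,0,0,0,0])

```text
time_s: 15.35
tcp_pos: [0.5607, -0.1411, 0.2342]
eef_rot: [-171.1, -38.4, -15.6]
contact_force: [0.3, 0.6, -0.6]
gripper_width: 0.0189
gripper_force: 25.0
```

Run:
```python
from h import *
s=r.get_state();A=rot(s['eef_rot']);print(s['tcp_pos'],A[:,2],A[:,1],np.round(s['joints']),np.abs(s['qd']).max(),s['gripper_width'])
p=s['tcp_pos'];go([p[0],p[1],.026]);go([p[0],p[1],.15])
c=r.capture('scene');save(c,'s2.png');cv2.imwrite('pics/s2c.png',c['pixels'][100:320,180:460,::-1])
```

```text
[ 0.56069312 -0.14111937  0.23420851] [ 0.63267438 -0.01525327 -0.77426769] [-0.17256455 -0.9774447  -0.1217511 ] [ -1.  -8. -58.  48.  -0.  31.] 125.18743778121556 0.018855883359271557
travel [-0.2586, 0.0507, 0.3224] dr [0.0, 0.0, 0.0] rows 3.3
travel [-0.1046, 0.0205, 0.1304] dr [0.0, 0.0, 0.0] rows 1.3
```

View pics/s2c.png

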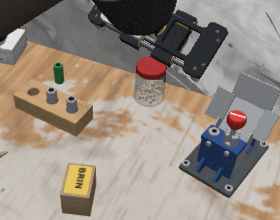

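The scene crop shows the arm over the jar holding the nut, with the block's brass hole empty and the jig untouched. Leaning forward ran into the joint 3 limit, so I'll lean sideways instead. First back to tool-down.

Run:
```python
from h import *
s=r.get_state();print(s['tcp_pos'],s['eef_rot'],np.round(s['joints'],1),np.abs(s['qd']).max())
go([0.515,-0.10,0.22],[180,0,-60],s=s)
```

```text
[ 0.5579024  -0.14378882  0.2337212 ] [-170.86954328  -38.49030506  -15.82407837] [ -1.1  -7.8 -58.3  46.5  -0.2  32. ] 27.571131451210128
travel [-0.1004, -0.0672, -0.0345] dr [-0.0645, -0.0922, 0.1262] rows 5.7
```

>>> jog_arm(travel=[[-0.1,-0.067,-0.035],[-0.1,-0.067,-0.035],[-0.1,-0.067,-0.035],[-0.1,-0.067,-0.035],[-0.1,-0.067,-0.035],[-0.1,-0.067,-0.035],[-0.1,-0.067,-0.035],[-0.1,-0.067,-0.035],[-0.1,-0.067,-0.035],[-0.1,-0.067,-0.035]], dr=[[-0.0645,-0.0922,0.1262],[-0.0645,-0.0922,0.1262],[-0.0645,-0.0922,0.1262],[-0.0645,-0.0922,0.1262],[-0.0645,-0.0922,0.1262],[-0.0645,-0.0922,0.1262],[-0.0645,-0.0922,0.1262],[-0.0645,-0.0922,0.1262],[-0.0645,-0.0922,0.1262],[-0.0645,-0.0922,0.1262]], claw=[0,0,0,0,0,0,0,0,0,0])

```text
time_s: 16.65
tcp_pos: [0.5183, -0.0967, 0.2227]
eef_rot: [179.9, -0.1, -59.9]
contact_force: [0.2, 0.3, -0.9]
gripper_width: 0.019
gripper_force: 25.0
```

Run:
```python
from h import *
s=r.get_state();print(s['tcp_pos'],s['eef_rot'],np.round(s['joints'],1),np.abs(s['qd']).max())
k=np.sqrt(.5);Rt=np.array([[0,-1,0],[-k,0,-k],[k,0,-k]]);print(np.linalg.det(Rt))
go([0.515,-0.10,0.15],Rm=Rt,s=s)
```

```text
[ 0.51830509 -0.09673167  0.22265374] [ 1.79904469e+02 -1.28482711e-01 -5.98755512e+01] [ 10.9   6.7 -18.3   0.2 -65.   19.2] 0.3520363386393315
1.0
travel [0.002, 0.0088, 0.1453] dr [-0.0327, 0.1216, 0.0793] rows 5.0
```

>>> jog_arm(travel=[[0.002,0.009,0.145],[0.002,0.009,0.145],[0.002,0.009,0.145],[0.002,0.009,0.145],[0.002,0.009,0.145],[0.002,0.009,0.145],[0.002,0.009,0.145],[0.002,0.009,0.145],[0.002,0.009,0.145],[0.002,0.009,0.145]], dr=[[-0.0327,0.1216,0.0793],[-0.0327,0.1216,0.0793],[-0.0327,0.1216,0.0793],[-0.0327,0.1216,0.0793],[-0.0327,0.1216,0.0793],[-0.0327,0.1216,0.0793],[-0.0327,0.1216,0.0793],[-0.0327,0.1216,0.0793],[-0.0327,0.1216,0.0793],[-0.0327,0.1216,0.0793]], claw=[0,0,0,0,0,0,0,0,0,0])

```text
time_s: 17.9
tcp_pos: [0.5154, -0.1005, 0.1504]
eef_rot: [-180.0, -44.9, -90.1]
contact_force: [0.6, 0.3, -0.6]
gripper_width: 0.0187
gripper_force: 25.0
```

Run:
```python
from h import *
s=r.get_state();A=rot(s['eef_rot']);print(s['tcp_pos'],np.round(A,2).tolist(),np.round(s['joints'],1),np.abs(s['qd']).max())
p=s['tcp_pos'];go([.515,-.1,.027],s=s);go([.515,-.1,.12],s=s)
```

```text
[ 0.51538162 -0.10048791  0.15041173] [[-0.0, -1.0, -0.0], [-0.71, 0.0, -0.71], [0.71, -0.0, -0.71]] [ 33.4  18.8 -43.3  41.1 -63.7 -64.1] 0.3624249217896725
travel [-0.1749, 0.0008, 0.1742] dr [0.0, 0.0, 0.0] rows 2.0
travel [-0.0436, 0.0008, 0.0424] dr [0.0, 0.0, 0.0] rows 0.5
```

>>> jog_arm(travel=[[-0.06,0,0.06],[-0.12,0,0.12],[-0.15,0,0.15],[-0.165,0,0.165],[-0.173,0,0.173],[-0.173,0,0.173],[-0.173,0,0.173],[-0.173,0,0.173],[-0.173,0,0.173],[-0.173,0,0.173]], dr=[[0,0,0],[0,0,0],[0,0,0],[0,0,0],[0,0,0],[0,0,0],[0,0,0],[0,0,0],[0,0,0],[0,0,0]], claw=[0,0,0,0,0,0,0,0.3,0.6,0.6])

```text
time_s: 19.15
tcp_pos: [0.5153, -0.1, 0.0277]
eef_rot: [179.9, -45.0, -90.0]
contact_force: [0.4, 0.1, 0.6]
gripper_width: 0.0408
gripper_force: 0.0
```

Run:
```python
from h import *
s=r.get_state();print(s['tcp_pos'],s['contact_force'],s['gripper_width'])
c=r.capture('wrist');cv2.imwrite('pics/w5.png',c['pixels'][:,:,::-1])
go([.515,-.08,.15],s=s)
```

```text
[ 0.51531625 -0.10003795  0.02769752] [0.44274422 0.14322101 0.64522315] 0.04081306732263395
travel [0.1445, 0.0009, -0.2014] dr [0.0, 0.0, 0.0] rows 2.0
```

View pics/w5.png

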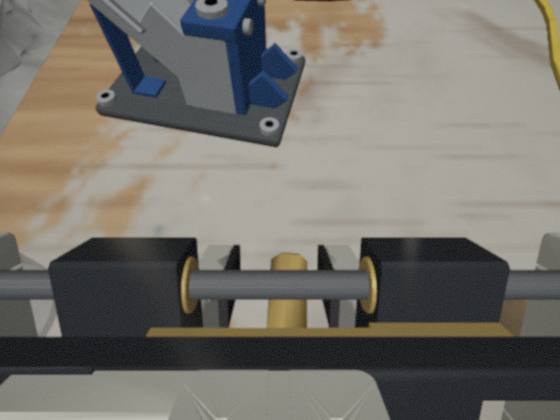

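The wrist view shows the nut at about (288,290) between the open fingers, with the jig beyond it. I'll rise straight up and return to tool-down.

Run:
```python
from h import *
go([.515,-.10,.10]);go([.515,-.10,.20],[180,0,0])
```

```text
travel [0.1023, 0.0007, -0.1025] dr [0.0, 0.0, 0.0] rows 1.2
travel [0.2436, 0.0009, -0.244] dr [0.0978, -0.0975, -0.236] rows 9.2
```

>>> jog_arm(travel=[[0.05,0,-0.05],[0.1,0,-0.1],[0.15,0,-0.15],[0.2,0,-0.2],[0.244,0,-0.244],[0.244,0,-0.244],[0.244,0,-0.244],[0.244,0,-0.244],[0.244,0,-0.244],[0.244,0,-0.244]], dr=[[0,0,0],[0,0,0],[0.0978,-0.0975,-0.236],[0.0978,-0.0975,-0.236],[0.0978,-0.0975,-0.236],[0.0978,-0.0975,-0.236],[0.0978,-0.0975,-0.236],[0.0978,-0.0975,-0.236],[0.0978,-0.0975,-0.236],[0.0978,-0.0975,-0.236]], claw=[0.6,0.6,0.6,0.8,1,1,1,1,1,1])

```text
time_s: 20.45
tcp_pos: [0.5147, -0.1005, 0.2002]
eef_rot: [174.5, -6.8, -14.8]
contact_force: [1.1, 0.5, 0.7]
gripper_width: 0.0876
gripper_force: 0.0
```

Run:
```python
from h import *
s=r.get_state();print(s['tcp_pos'],s['eef_rot'],np.abs(s['qd']).max())
c=r.capture('wrist');save(c,'w6.png');T=camT(c,s);P=cloud(c,T)
k=(P[...,2]>.008)&(P[...,2]<.03)&(abs(P[...,0]-.515)<.07)&(abs(P[...,1]+.1)<.07)
n,l,st,_=cv2.connectedComponentsWithStats(k.astype(np.uint8))
for i in range(1,n):
    if st[i,4]>100:
        q=P[l==i];print(st[i],np.nanmedian(q,0),np.nanmax(q[:,2]),cv2.minAreaRect(q[:,:2].astype(np.float32)))
        a,b=np.linalg.eigh(np.cov(q[:,:2].T));print('axis',np.degrees(np.arctan2(b[1,1],b[0,1])))
```

```text
[ 0.5146784  -0.10049976  0.20019912] [174.46364275  -6.76424818 -14.78536375] 125.12412362800944
[226 206  47  27 858] [ 0.51205012 -0.08437768  0.01932575] 0.02328625230195186 ((0.5105330944061279, -0.08449400961399078), (0.05006788671016693, 0.022233620285987854), 87.09522247314453)
axis 86.95634222669297
```

Run:
```python
from h import *
go([.511,-.0845,.14],[180,0,-3],s=dict(tcp_pos=[.515,-.1,.2],eef_rot=[180,0,0]))
```

```text
travel [-0.008, -0.031, 0.12] dr [0.0, -0.0, 0.0083] rows 1.0
```

>>> jog_arm(travel=[[-0.008,-0.031,0.12],[-0.008,-0.031,0.12],[-0.008,-0.031,0.12],[-0.008,-0.031,0.12],[-0.008,-0.031,0.12],[-0.008,-0.031,0.12],[-0.008,-0.031,0.12],[-0.008,-0.031,0.12],[-0.008,-0.031,0.12],[-0.008,-0.031,0.12]], dr=[[0,0,0.0083],[0,0,0.0083],[0,0,0.0083],[0,0,0.0083],[0,0,0.0083],[0,0,0.0083],[0,0,0.0083],[0,0,0.0083],[0,0,0.0083],[0,0,0.0083]], claw=[1,1,1,1,1,1,1,1,1,1])

```text
time_s: 21.75
tcp_pos: [0.5209, -0.0924, 0.1386]
eef_rot: [174.7, -7.1, -18.1]
contact_force: [0.4, -1.2, 0.4]
gripper_width: 0.0875
gripper_force: 0.0
```

Run:
```python
from h import *
s=r.get_state();print(s['tcp_pos'],s['eef_rot'],np.abs(s['qd']).max())
c=r.capture('wrist');save(c,'w7.png');T=camT(c,s);P=cloud(c,T)
k=(P[...,2]>.010)&(P[...,2]<.03)&(abs(P[...,0]-.515)<.07)&(abs(P[...,1]+.09)<.06)
n,l,st,_=cv2.connectedComponentsWithStats(k.astype(np.uint8))
for i in range(1,n):
    if st[i,4]>100:
        q=P[l==i];print(st[i],np.nanmedian(q,0),np.nanmax(q[:,2]),cv2.minAreaRect(q[:,:2].astype(np.float32)))
        t=q[q[:,2]>.0175];print('top',np.mean(t,0),cv2.minAreaRect(t[:,:2].astype(np.float32)))
```

```text
[ 0.52085373 -0.09239967  0.13859404] [174.69536047  -7.13693734 -18.05926597] 0.10974444170227574
[ 233  217   57   36 1218] [ 0.51251078 -0.08443112  0.01934329] 0.02328743358580465 ((0.5105007886886597, -0.0845450758934021), (0.04991958662867546, 0.022039329633116722), 87.16527557373047)
top [ 0.5110692  -0.08434297  0.01990353] ((0.5107654929161072, -0.0845259577035904), (0.04982520267367363, 0.015017308294773102), 86.7609634399414)
```

Run:
```python
from h import *
go([.5108,-.0845,.06],[180,0,-3]);go([.5108,-.0845,.004],[180,0,-3])
```

```text
travel [-0.0434, -0.0228, 0.1515] dr [0.0172, -0.0178, -0.0427] rows 1.7
travel [-0.0573, -0.0331, 0.2622] dr [0.0172, -0.0178, -0.0427] rows 2.2
```

>>> jog_arm(travel=[[-0.0434,-0.0228,0.1515],[-0.0434,-0.0228,0.1515],[-0.0434,-0.0228,0.1515],[-0.05,-0.028,0.207],[-0.054,-0.031,0.24],[-0.0573,-0.0331,0.2622],[-0.0573,-0.0331,0.2622],[-0.0573,-0.0331,0.2622],[-0.0573,-0.0331,0.2622],[-0.0573,-0.0331,0.2622]], dr=[[0.0172,-0.0178,-0.0427],[0.0172,-0.0178,-0.0427],[0.0172,-0.0178,-0.0427],[0.0172,-0.0178,-0.0427],[0.0172,-0.0178,-0.0427],[0.0172,-0.0178,-0.0427],[0.0172,-0.0178,-0.0427],[0.0172,-0.0178,-0.0427],[0.0172,-0.0178,-0.0427],[0.0172,-0.0178,-0.0427]], claw=[1,1,1,1,1,1,1,0,0,0], newtons=25)

```text
time_s: 23.05
tcp_pos: [0.5112, -0.0844, 0.0046]
eef_rot: [-180.0, -0.0, -3.0]
contact_force: [0.6, 0.3, -0.1]
gripper_width: 0.0632
gripper_force: 0.0
```

>>> jog_arm(travel=[[0,0,0],[0,0,0],[0,0,0],[0,0,0],[0,0,0],[0,0,-0.1],[0,0,-0.2],[0,0,-0.3],[0,0,-0.38],[0,0,-0.38]], dr=[[0,0,0],[0,0,0],[0,0,0],[0,0,0],[0,0,0],[0,0,0],[0,0,0],[0,0,0],[0,0,0],[0,0,0]], claw=[0,0,0,0,0,0,0,0,0,0])

```text
time_s: 24.3
tcp_pos: [0.5126, -0.0843, 0.1972]
eef_rot: [-179.9, -0.3, -3.0]
contact_force: [0.5, -0.2, -2.3]
gripper_width: 0.0501
gripper_force: 25.0
```

Run:
```python
from h import *
s=r.get_state();print(s['tcp_pos'],s['eef_rot'],s['gripper_width'],np.abs(s['qd']).max())
J=np.array([.5552,-.2680,0]);a=np.radians(-13.4);Z=np.array([[np.cos(a),-np.sin(a),0],[np.sin(a),np.cos(a),0],[0,0,1]])
for p in [(.055,0,.20),(.055,0,.112)]:
    w=J+Z@np.array(p);print(w);go(w,[180,0,-13.4],s=s)
```

```text
[ 0.51258114 -0.08427783  0.19720234] [-179.93923658   -0.3408386    -2.97465313] 0.05009985462850877 3.8197222789261738
[ 0.60870267 -0.28074613  0.2       ]
travel [0.2124, 0.3824, -0.0047] dr [-0.0003, -0.0009, 0.029] rows 3.5
[ 0.60870267 -0.28074613  0.112     ]
travel [0.2114, 0.3826, 0.1713] dr [-0.0003, -0.0009, 0.029] rows 3.8
```

Run:
```python
from h import *
c=r.capture('top');P=cloud(c,camT(c))
k=(P[...,2]>.03)&(P[...,2]<.3)&(P[...,1]<-.355)&(P[...,0]>.5)&(P[...,0]<.85)
q=P[k];print(k.sum(),q.min(0),q.max(0))
```

```text
825 [ 0.65742374 -0.44858712  0.03008385] [ 0.70692774 -0.39152367  0.18024617]
```

>>> jog_arm(travel=[[0.212,0.382,-0.005],[0.212,0.382,-0.005],[0.212,0.382,-0.005],[0.212,0.382,-0.005],[0.212,0.382,-0.005],[0.212,0.382,-0.005],[0.212,0.382,-0.005],[0.212,0.382,-0.005],[0.212,0.382,-0.005],[0.212,0.382,-0.005]], dr=[[0,0,0.029],[0,0,0.029],[0,0,0.029],[0,0,0.029],[0,0,0.029],[0,0,0.029],[0,0,0.029],[0,0,0.029],[0,0,0.029],[0,0,0.029]], claw=[0,0,0,0,0,0,0,0,0,0])

```text
time_s: 25.6
tcp_pos: [0.6068, -0.2804, 0.1969]
eef_rot: [180.0, -0.0, -13.4]
contact_force: [0.6, -0.6, -0.3]
gripper_width: 0.05
gripper_force: 25.0
```

Run:
```python
from h import *
s=r.get_state();print(s['tcp_pos'],s['eef_rot'],s['gripper_width'],np.abs(s['qd']).max())
go([.6087,-.2807,.111],[180,0,-13.4],s=s)
```

```text
[ 0.60679076 -0.28041823  0.19685951] [ 1.79995678e+02 -2.01745674e-02 -1.34040007e+01] 0.04996866341834568 0.2593343100355329
travel [0.0038, -0.0003, 0.1717] dr [0.0, -0.0001, -0.0] rows 1.4
```

>>> jog_arm(travel=[[0.004,0,0.06],[0.004,0,0.12],[0.004,0,0.155],[0.004,0,0.172],[0.004,0,0.172],[0.004,0,0.172],[0.004,0,0.172],[0.004,0,0.172],[0.004,0,0.172],[0.004,0,0.172]], dr=[[0,0,0],[0,0,0],[0,0,0],[0,0,0],[0,0,0],[0,0,0],[0,0,0],[0,0,0],[0,0,0],[0,0,0]], claw=[0,0,0,0,0,0,0.72,0.72,0.72,0.72])

```text
time_s: 26.85
tcp_pos: [0.6087, -0.2812, 0.1107]
eef_rot: [180.0, -0.0, -13.4]
contact_force: [0.2, 0.1, -0.4]
gripper_width: 0.0627
gripper_force: 0.0
```

>>> jog_arm(travel=[[0,0,-0.05],[0,0,-0.12],[0,0,-0.22],[-0.05,0,-0.22],[-0.1,0,-0.22],[-0.16,0,-0.22],[-0.16,0,-0.22],[-0.16,0,-0.22],[-0.16,0,-0.22],[-0.16,0,-0.22]], dr=[[0,0,0],[0,0,0],[0,0,0],[0,0,0],[0,0,0],[0,0,0],[0,0,0],[0,0,0],[0,0,0],[0,0,0]], claw=[0.72,0.72,0.72,0.72,0.72,0.72,0.72,0.72,0.72,0.72])

```text
time_s: 28.1
tcp_pos: [0.5313, -0.2627, 0.2202]
eef_rot: [180.0, 0.0, -13.4]
contact_force: [-0.2, 0.0, 0.0]
gripper_width: 0.0631
gripper_force: 0.0
```

Run:
```python
from h import *
s=r.get_state();print(s['tcp_pos'],s['eef_rot'],s['gripper_width'])
c=r.capture('wrist');T=camT(c,s);P=cloud(c,T)
J=np.array([.5552,-.2680,0]);a=np.radians(-13.4);Z=np.array([[np.cos(a),-np.sin(a),0],[np.sin(a),np.cos(a),0],[0,0,1]])
px=c['pixels'].astype(int);Q=(P-J)@Z
b=(px[...,0]>px[...,2]*1.5)&(px[...,1]>px[...,2]*1.25)&(abs(Q[...,0]-.04)<.07)&(abs(Q[...,1])<.06)&(Q[...,2]>.02)
print(b.sum(),np.nanmedian(Q[b],0),Q[b].min(0) if b.any() else 0,Q[b].max(0) if b.any() else 0)
for d in r.tip_of('brass_nut_mid','wrist')[:2]: print(d,(atz(c,T,d['at'],.03)-J)@Z)
cs=r.capture('scene')
A=cv2.resize(c['pixels'][60:260,200:400],None,fx=2,fy=2);B=cv2.resize(cs['pixels'][170:310,350:490],(400,400))
cv2.imwrite('pics/v8.png',np.hstack([A,B])[:,:,::-1])
go([.549,-.2788,.19],[180,0,-51.4],s=s);go([.549,-.2788,.121],[180,0,-51.4],s=s)
```

```text
[ 0.5312846  -0.26270505  0.22018085] [ 1.79988054e+02  3.59973882e-02 -1.34302798e+01] 0.06307974792902704
5066 [-0.00157724 -0.03212377  0.31386883] [-0.02732406 -0.05997245  0.14362173] [0.01450337 0.05875183 0.3294152 ]
travel [0.042, 0.0231, 0.0603] dr [0.0001, 0.0001, 0.1055] rows 3.5
travel [0.0421, 0.023, 0.1983] dr [0.0001, 0.0001, 0.1055] rows 3.5
```

View pics/v8.png

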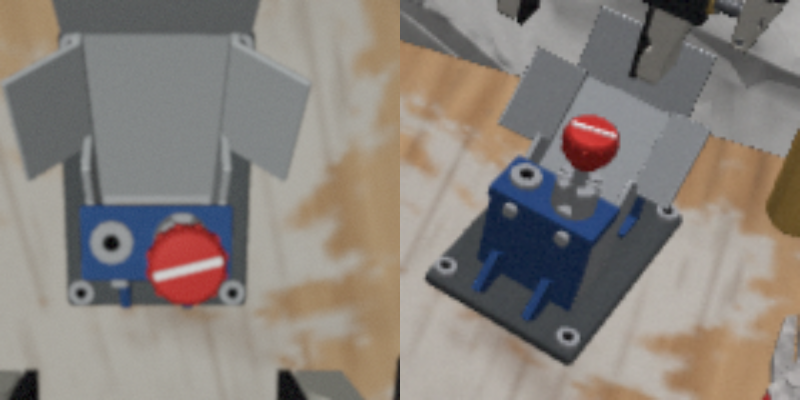

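The left half (wrist) shows an empty chute and the knob still parked at (187,263) with its line crosswise. The right half (scene) agrees, and the nut has gone in under the bridge. I'll check it from behind, looking down the chute.

>>> jog_arm(travel=[[0.24,0,0],[0.24,0,0],[0.24,0,0],[0.24,0,0],[0.24,0,0],[0.24,0,0],[0.24,0,0],[0.24,0,0],[0.24,0,0],[0.24,0,0]], dr=[[0,0,0],[0,0,0],[0,0,0],[0,0,0],[0,0,0],[0,0,0],[0,0,0],[0,0,0],[0,0,0],[0,0,0]], claw=[0.72,0.72,0.72,0.72,0.72,0.72,0.72,0.72,0.72,0.72])

```text
time_s: 29.5
tcp_pos: [0.6476, -0.2905, 0.2205]
eef_rot: [180.0, 0.0, -13.4]
contact_force: [0.5, 0.2, 0.0]
gripper_width: 0.0632
gripper_force: 0.0
```

Run:
```python
from h import *
s=r.get_state();print(s['tcp_pos'],s['eef_rot'],s['gripper_width'])
c=r.capture('wrist');T=camT(c,s);P=cloud(c,T)
J=np.array([.5552,-.2680,0]);a=np.radians(-13.4);Z=np.array([[np.cos(a),-np.sin(a),0],[np.sin(a),np.cos(a),0],[0,0,1]])
px=c['pixels'].astype(int);Q=(P-J)@Z
b=(px[...,0]>px[...,2]*1.3)&(abs(Q[...,0])<.02)&(abs(Q[...,1])<.04)&(Q[...,2]>.02)&(Q[...,2]<.06)
print(b.sum(),np.nanmedian(Q[b],0),Q[b].min(0) if b.any() else 0,Q[b].max(0) if b.any() else 0)
for d in r.tip_of('brass_nut_mid','wrist')[:2]: print(d,(atz(c,T,d['at'],.03)-J)@Z)
w=J+Z@np.array([.005,0,.04]);q=T[:3,:3].T@(w-T[:3,3]);u=int(c['cx']+c['fx']*q[0]/-q[2]);v=int(c['cy']-c['fy']*q[1]/-q[2]);print(u,v)
u=min(max(u,80),480);v=min(max(v,60),360)
cv2.imwrite('pics/v9.png',cv2.resize(c['pixels'][v-60:v+60,u-80:u+80,::-1],None,fx=4,fy=4,interpolation=cv2.INTER_CUBIC))
go([.549,-.2788,.19],[180,0,-51.4],s=s);go([.549,-.2788,.121],[180,0,-51.4],s=s)
```

```text
[ 0.64760661 -0.29046719  0.220544  ] [ 1.79990356e+02  6.48838139e-03 -1.34241493e+01] 0.06322550833068516
246 [ 6.25795260e-03 -4.63871713e-05  3.56703205e-02] [ 0.0038557  -0.02478429  0.03077028] [0.00889539 0.02369327 0.03997936]
{'at': [278.0, 271.7], 'conf': 0.54} [-3.08074687e-03 -2.05196713e-05  3.00000000e-02]
277 269
travel [-0.1972, 0.0231, 0.0611] dr [0.0, 0.0, 0.1055] rows 3.5
travel [-0.1972, 0.0231, 0.1991] dr [0.0, 0.0, 0.1055] rows 3.5
```

View pics/v9.png

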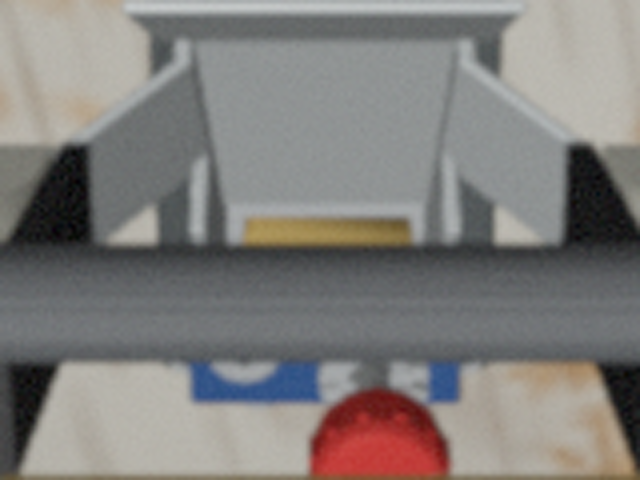

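The view from behind shows the brass nut at about (328,232), lying along the nest under the bridge. Its y extent is -25 to +24 mm and its top is at 40 mm. Now to release the plunger.

>>> jog_arm(travel=[[-0.197,0.023,0.061],[-0.197,0.023,0.061],[-0.197,0.023,0.061],[-0.197,0.023,0.061],[-0.197,0.023,0.061],[-0.197,0.023,0.1],[-0.197,0.023,0.16],[-0.197,0.023,0.199],[-0.197,0.023,0.199],[-0.197,0.023,0.199]], dr=[[0,0,0.1055],[0,0,0.1055],[0,0,0.1055],[0,0,0.1055],[0,0,0.1055],[0,0,0.1055],[0,0,0.1055],[0,0,0.1055],[0,0,0.1055],[0,0,0.1055]], claw=[0.6,0.6,0.6,0.6,0.6,0.6,0.6,0.6,0.6,0.6], newtons=50)

```text
time_s: 30.85
tcp_pos: [0.5497, -0.279, 0.1219]
eef_rot: [-180.0, -0.1, -51.3]
contact_force: [0.2, -0.2, -0.2]
gripper_width: 0.0527
gripper_force: 0.0
```

>>> jog_arm(travel=[[0,0,0],[0,0,0],[0,0,0],[0,0,0],[0,0,0],[0,0,-0.004],[0,0,-0.008],[0,0,-0.011],[0,0,-0.011],[0,0,-0.011]], dr=[[0,0,0],[0,0,0],[0,0,0],[0,0,0],[0,0,0],[0,0,0],[0,0,0],[0,0,0],[0,0,0],[0,0,0]], claw=[0,0,0,0,0,0,0,0,0,0])

```text
time_s: 32.1
tcp_pos: [0.5493, -0.2787, 0.1248]
eef_rot: [180.0, 0.0, -51.4]
contact_force: [5.2, -2.9, -12.2]
gripper_width: 0.0291
gripper_force: 50.0
```

>>> jog_arm(travel=[[0,0,-0.003],[0,0,-0.003],[0,0,-0.003],[0,0,-0.003],[0,0,-0.003],[0,0,-0.003],[0,0,-0.003],[0,0,-0.003],[0,0,-0.003],[0,0,-0.003]], dr=[[0,0,0],[0,0,-0.029],[0,0,-0.058],[0,0,-0.087],[0,0,-0.116],[0,0,-0.145],[0,0,-0.174],[0,0,-0.203],[0,0,-0.212],[0,0,-0.212]], claw=[0,0,0,0,0,0,0,0,0,0])

```text
time_s: 33.35
tcp_pos: [0.5493, -0.2786, 0.1262]
eef_rot: [-179.9, 0.0, 24.9]
contact_force: [5.8, -2.7, -12.9]
gripper_width: 0.0287
gripper_force: 50.0
```

>>> jog_arm(travel=[[0,0,0.006],[0,0,0.012],[0,0,0.018],[0,0,0.024],[0,0,0.03],[0,0,0.031],[0,0,0.031],[0,0,0.031],[0,0,0.031],[0,0,0.031]], dr=[[0,0,0],[0,0,0],[0,0,0],[0,0,0],[0,0,0],[0,0,0],[0,0,0],[0,0,0],[0,0,0],[0,0,0]], claw=[0,0,0,0,0,0,0,0,0.6,0.6])

```text
time_s: 34.6
tcp_pos: [0.5488, -0.279, 0.1132]
eef_rot: [180.0, 0.0, 24.9]
contact_force: [-0.2, 0.2, 0.1]
gripper_width: 0.0435
gripper_force: 0.0
```

>>> jog_arm(travel=[[0,0,0],[0,0,-0.04],[0,0,-0.1],[0,0,-0.2],[0,0,-0.28],[0,0,-0.28],[0,0,-0.28],[0,0,-0.28],[0,0,-0.28],[0,0,-0.28]], dr=[[0,0,0],[0,0,0],[0,0,0],[0,0,0],[0,0,0],[0,0,0],[0,0,0],[0,0,0],[0,0,0],[0,0,0]], claw=[0.6,0.6,0.6,0.6,0.6,0.6,0.6,0.6,0.6,0.6])

```text
time_s: 35.85
tcp_pos: [0.549, -0.2788, 0.252]
eef_rot: [-180.0, 0.1, 24.9]
contact_force: [0.7, -0.7, -0.3]
gripper_width: 0.0525
gripper_force: 0.0
```

Run:
```python
from h import *
s=r.get_state();print(s['tcp_pos'],s['contact_force'])
c=r.capture('wrist');save(c,'w10.png');T=camT(c,s);P=cloud(c,T);px=c['pixels'].astype(int)
m=(abs(P[...,0]-.549)<.022)&(abs(P[...,1]+.279)<.022)&(P[...,2]>.11)&(P[...,2]<.16)
w=m&(px.min(-1)>130); print(np.nanmedian(P[m],0),w.sum());d=cv2.fitLine(P[w][:,:2].astype(np.float32),cv2.DIST_L2,0,.01,.01).ravel();print('line',np.degrees(np.arctan2(d[1],d[0])))
```

```text
[ 0.54897935 -0.27876217  0.25197751] [ 0.68994941 -0.65393725 -0.28396826]
[ 0.55079859 -0.27801045  0.13413348] 123
line -13.389755
```

```bash
python3 -c "
from plant import r
print(r.close_job())"
```

```text
the job is handed in; nothing more can be done
None
```

The job is handed in: my last measurements show the brass nut lying along the nest with the plunger turned back home and its pin down on it (about 4 mm lift), and I never touched the steel nuts, jar or carton; no verdict came back.

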